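Mesh the grinding cup on a press-to-run tea mill and hold it down

ROBOT

A 6-joint arm with a two-finger parallel gripper is mounted at the origin on the work surface. World frame = base frame: x ahead of the robot, y to its left, z up, the work surface at z = 0. Lengths are in m, angles in rad, forces in N, time in s.
With the tool pointing down it reaches from about 0.3 to 0.75 m from the base axis. Payload 8.5 kg.
Tool frame: the origin (TCP) lies midway between the tips of the shut fingers; the grasp point (between the pads) lies 19 mm behind it; z points along the fingers, y is the line along which they close (so a half turn about z gives the same grasp; the last joint's range is limited). The gripper opens to 85 mm and grips with 20 to 120 N. Pads are 22 mm wide; open, the fingers measure 114 mm over their backs; the gripper's body (76 mm by 85 mm) begins 54 mm behind the grasp point. The pads swing forward as they close: fully open they stand 13 mm farther back than shut.
Start: joints at [1.024, 0.381, 1.297, -0, 1.464, -0.215], TCP at [0.179, 0.52, 0.231] pointing down, gripper open.
Joint ranges: [-3.11, 3.11], [-0.89, 2.33], [0.22, 2.48], [-1.42, 4.56], [0.17, 2.85], [-2.88, 2.88]. Speed limits (rad/s): [2.39, 2.39, 3.14, 3.14, 3.14, 3.14].

INTERFACE

Orientations are given as a unit quaternion [x, y, z, w].
In Python, from workcell import robot gives the robot as it stands. The module is installed in compiled form; this text tells all that it offers.
- The arm moves only by the shell command python3 -m inch 'ROWS' [FORCE]. ROWS is a JSON object whose one key "steps" holds a list that holds one entry, the list of rows, each a list of 7 numbers: the opening, from -1 (shut) to 1 (fully open), then the shift along the tool's x, y, z in m, then the turn, a rotation vector about the tool's x, y, z in rad. A call has exactly 10 rows; each row is the pose to reach, as a shift and turn from the pose commanded when the call began, along the tool's axes at that moment; what a row does not reach only later rows make up. A row lasts 1/12 s, in which the tool goes at most 41.7 mm and 7.16 degrees, less where a joint would pass 70% of its speed; a pose out of reach is approached as far as the arm can. A call with a gripper value outside its range is refused whole. The fingers move at their own pace and stop on an object; FORCE is the grip in N (left out, the last holds). Time passes only in rows, so rows that repeat a pose let the fingers close, or fill a call up. It gives the time, the measured TCP pose, the force, the opening and the grip force at its end, in the units of the state.
- robot.read_state(): the state, without advancing time (a new reading comes with each control period).
- robot.grab_frame(name): name is "side" or "top" or "wrist"; returns (picture, depth): 420x560x3 uint8, red, green, blue; 420x560 float32, m along the optical axis (not along the pixel's ray), 0 where there is no reading.
- robot.camera_params(name): a dict with "mtx" (3x3 intrinsics, pixels), "R" (3x3) and "t" (3): a world point X has camera coordinates R X + t. Camera axes: x right, y down, z forward; pixel columns grow to the right and rows downward; lengths in m; the calibration is good to about 2 mm. A picture is of the moment at which its call begins: read the wrist's pose just before it. camera_params takes no time and is no camera call; for the wrist camera it gives the pose at the moment of the call.
- robot.close_job(): hands the job in; it is judged then, once.
The state is a dict: "t": time; "joint_positions": joint angles; "qd": joint speeds; "tau": joint torques, N m; "eef_pos": TCP position; "eef_rot": TCP orientation; "contact_force": force on the tool from outside, world axes, zero at the start; "ft_torque": the same for the moment, N m; "gripper_width": finger opening in m; "grasp_force": force on a finger pad.
Only numpy, scipy, OpenCV 4.12 (cv2) and the standard library are available. Lean on these libraries where they do the work, as an engineer would, in place of code of your own. Each camera call takes 0.05 s, during which the arm holds its last target. There are 200 camera calls.

TASK

The tea mill runs only while its grinding cup is held pushed down. Lift the filled steel cup off the shelf and, keeping it upright, lower its black collar into the round well of the white mill base; without forcing it, lean on it lightly and turn it until you feel its splines drop over the drive coupling, then push it down against the sprung switch ring as far as it goes. Leave everything else on the shelf where it stands, and finish while still holding the cup pushed fully down: do not let go.

Things in the scene. Friction and masses are not known exactly. Their poses are not given: they have to be found in the camera images.
- mill: Motor base of the tea mill: white round tapering housing with a steel band, fixed to the shelf, 116 mm across at the foot, 94 mm at the top, 112 mm tall, running light on its -x side. Origin: centre of its underside, on the shelf; z up along the axis of its well. The well: a funnel 77 mm wide at z 112 narrows to a 65 mm bore at z 106, which goes down to a floor at z 84.
- mill_mouth (a point): Centre of the mouth of the mill's well, 112 mm above the mill's underside; axes as the mill's.
- mill_drive (a point): On the well's axis, level with the flat spline tops (103 mm above the mill's underside) of the dark drive coupling: 22 mm hub, six splines 60 degrees apart, 6.4 mm wide, 44 mm across. Its angle is untracked and random. Gears hold it stiffly (0.3 N m turns it): a cup leaning on it with 5 to 10 N turns over it without taking it along; once meshed it may turn with the cup, unharmed.
- switch (a joint): Downward travel of the grey switch ring in the well, m: 0 at rest, 0.007 fully down. A flat ring 49 mm inside, 63 mm outside; its top is 92 mm above the mill's underside at rest, 85 mm fully down. A spring pushes it up with 4 N at the start, 13 N fully down; the cup's weight alone does not move it. Only a meshed cup reaches it.
- cup: Closed, filled grinding cup, loose: plain steel cup upside down on a ribbed black collar. 106 mm tall; collar 62 mm across up to 28 mm height, steel part 59 mm across from there to 98 mm, then rounded. Mass 0.17 to 0.34 kg. Origin: centre of the collar's underside; z up. Above the mill's origin it is 101 mm high resting unmeshed on the coupling, 92 mm meshed on the ring, 85 mm pushed fully down.
- cup_splines (a point): Centre of the lower edge of the cup's six inward splines, 2 mm above the cup's origin, in its open underside (49 mm wide, 21 mm deep). They lie 60 degrees apart, 6.4 mm wide, from 15 to 24.5 mm radius, one along the cup's +x, and fit between the coupling's splines with 5 degrees of play either way: a turn of 60 degrees always passes through mesh, and the cup can then drop.
- cup_grip (a point): On the cup's axis, 80 mm above its origin, 26 mm below its top: a good height to grip the steel part (59 mm), from above, at any yaw.
- kettle: Steel kettle with a twist-lock lid and an arched handle, loose, 184 mm across, 222 mm to the top of the handle; spout along +x to 140 mm. Origin: centre of its underside. Bystander.
- teapot: Cream ceramic teapot, loose, 144 mm across, 135 mm tall, spout along +x to 115 mm, handle along -x to 110 mm. Origin: centre of its underside. Bystander.
- bowl_a: Pale melamine bowl, loose, 128 mm across, 52 mm tall, towards the rear of the shelf. Origin: centre of its underside. Bystander.
- bowl_b: Pale melamine bowl like the other, 128 mm across, 52 mm tall, at the front left of the shelf. Origin: centre of its underside. Bystander.
- tin: Round aluminium tea tin with a cap, loose, 75 mm across, 88 mm tall (wider and shorter than the cup, no black collar). Origin: centre of its underside. Bystander.
- scoop: Aluminium tea scoop lying on the shelf, loose, 160 mm long, 40 mm wide, 28 mm high; bowl along +x, handle along -x. Origin: near its middle, underside. Bystander.
- clamp: Small steel screw clamp fixed to the left (+y) end of the shelf, holding a wooden spatula upright; the spatula's top is 295 mm above the shelf. Origin: centre of its underside. Bystander.
- shelf: The shelf: a birch drawer front lying on feet, 420 mm (x) by 1040 mm (y), its top 30 mm above the work surface, fixed. Origin: centre of its footprint at work-surface height.
There are look-alikes about, which are no part of the job. What is shaped like the cup but orange is not meant.

How it is judged:
By the outcome, as a careful person would: the job done as asked, in the order asked, and still so for the second after the job is handed in, while the arm keeps its last pose, push and grip.
It also fails if it takes over 43 s, if anything falls off the work surface, if the arm or the gripper's body presses on something with over 40 N, if the wrist force passes 120 N, or if a joint passes its speed limit or range.

## Working session

There is one attempt and no reset: what is moved stays moved. The work goes in short steps, Python scripts to look and compute and a shell command to move; the robot and the scene stay as the last step left them, time stands still between calls to the robot, and variables do not carry over. Pictures are saved under pics/ and viewed, at most 10 in all, crops included, and the job is handed in when it is done.

```bash
mkdir -p pics; python3 - <<'E'
from workcell import robot
import cv2,numpy as np,pickle
s=robot.read_state();print(s)
D={}
for n in("side","top","wrist"):
    c=robot.camera_params(n);p,d=robot.grab_frame(n);D[n]=(c,p,d)
    cv2.imwrite(f"pics/{n}0.png",p[:,:,::-1]);print(n,np.round(c["mtx"],1).tolist(),np.round(c["R"],3).tolist(),np.round(c["t"],3))
pickle.dump(D,open("d0.pkl","wb"))
E
```

```text
{'t': 0.0, 'joint_positions': array([ 1.02370211e+00,  3.81228750e-01,  1.29830338e+00,  3.89054525e-06,
        1.46356427e+00, -2.15304344e-01]), 'qd': array([-0.00151889,  0.00149586, -0.00073571, -0.00080569,  0.00139168,
        0.00204265]), 'tau': array([ 2.15295649e-04, -4.48452258e+01, -2.31282932e+01, -1.32714995e-04,
        4.67036283e-03, -7.00117980e-06]), 'eef_pos': array([0.17899969, 0.51974203, 0.23067981]), 'eef_rot': array([ 1.65135207e-01,  9.86270652e-01, -6.97183745e-04, -2.81517525e-04]), 'contact_force': array([ 0.04774112,  0.22889558, -0.30177089]), 'ft_torque': array([-0.00666426, -0.02913074,  0.02988903]), 'grasp_force': 0.0, 'gripper_width': 0.08536416277716244}
side [[482.6, 0.0, 276.6], [0.0, 482.6, 210.0], [0.0, 0.0, 1.0]] [[0.927, -0.374, -0.015], [-0.246, -0.578, -0.778], [0.282, 0.725, -0.628]] [-0.431  0.21   1.254]
top [[420.1, 0.0, 267.0], [0.0, 420.1, 209.1], [0.0, 0.0, 1.0]] [[-0.023, -0.999, -0.029], [-0.981, 0.028, -0.191], [0.191, 0.024, -0.981]] [0.079 0.464 1.115]
wrist [[344.4, 0.0, 273.2], [0.0, 344.4, 200.8], [0.0, 0.0, 1.0]] [[0.326, 0.945, -0.001], [0.907, -0.313, 0.283], [0.267, -0.093, -0.959]] [-0.549 -0.037  0.379]
```

View pics/top0.png

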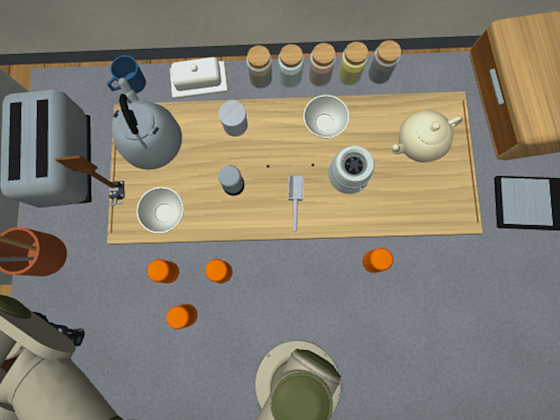

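View pics/side0.png

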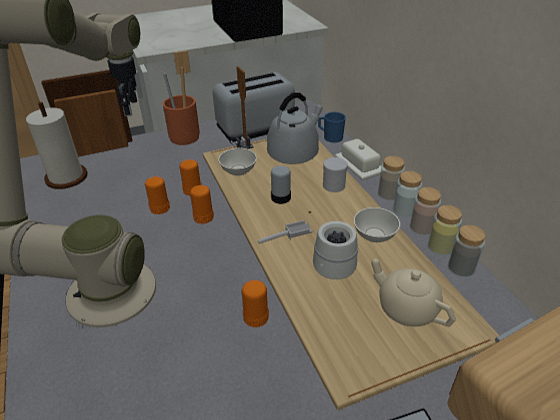

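The top view shows the steel cup at about (231,180), the mill at (352,168) with its coupling at (353,163), and the tin at (233,118). The side view shows the cup with its black collar at (281,185), the mill at (336,250), and the orange look-alikes off the shelf. Next I'll measure both objects in the two views.

```bash
cat > h.py <<'E'
import numpy as np,cv2
from scipy.optimize import least_squares
def cloud(c,d):
    v,u=np.indices(d.shape);P=np.stack([(u-c["mtx"][0,2])/c["mtx"][0,0]*d,(v-c["mtx"][1,2])/c["mtx"][1,1]*d,d],-1)
    return (P-c["t"])@c["R"]          # R^T (P-t)
def ray(c,uv,z):
    r=c["R"].T@np.linalg.inv(c["mtx"])@[uv[0],uv[1],1];o=-c["R"].T@c["t"]
    return o+r*(z-o[2])/r[2]
def proj(c,X):
    p=c["mtx"]@(c["R"]@np.asarray(X)+c["t"]);return p[:2]/p[2]
def tri(c1,u1,c2,u2):
    P=[c["mtx"]@np.c_[c["R"],c["t"]] for c in(c1,c2)]
    X=cv2.triangulatePoints(P[0],P[1],np.float64(u1).reshape(2,1),np.float64(u2).reshape(2,1)).ravel();return X[:3]/X[3]
def circ(xy,r=None):
    m=xy.mean(0)
    if r: return least_squares(lambda p:np.hypot(*(xy-p[:2]).T)-r,m,loss="soft_l1",f_scale=.002).x
    return least_squares(lambda p:np.hypot(*(xy-p[:2]).T)-p[2],[*m,.03],loss="soft_l1",f_scale=.002).x
E
python3 - <<'E'
from h import *;import pickle
D=pickle.load(open("d0.pkl","rb"))
for n,cu,mu in(("top",(231,180),(352,168)),("side",(281,185),(336,250))):
    c,p,d=D[n];W=cloud(c,d)
    for nm,u in(("cup",cu),("mill",mu)):
        P=W[u[1]-45:u[1]+45,u[0]-45:u[0]+45].reshape(-1,3);g=np.median(W[u[1]-3:u[1]+4,u[0]-3:u[0]+4].reshape(-1,3),0)
        P=P[np.hypot(*(P-g)[:,:2].T)<.085]
        print(n,nm,"z shelf",np.median(P[abs(P[:,2]-.03)<.01,2]).round(4),"zmax",np.percentile(P[P[:,2]>.045,2],[98,100]).round(4))
        if nm=="cup":
            S=P[(P[:,2]>.07)&(P[:,2]<.12)];S=S[np.hypot(*(S-g)[:,:2].T)<.05];print(" side r=29.5",circ(S[:,:2],.0295).round(4),len(S))
            T=P[P[:,2]>.132];print(" top mean",T.mean(0).round(4),len(T))
        else:
            T=P[(P[:,2]>.137)];print(" rim",circ(T[:,:2]).round(4),T.mean(0).round(4),len(T))
            S=P[(P[:,2]>.06)&(P[:,2]<.13)];print(" body",circ(S[:,:2]).round(4))
E
```

```text
top cup z shelf 0.0292 zmax [0.1385 0.1411]
 side r=29.5 [0.5404 0.1599] 95
 top mean [0.5391 0.1592 0.1352] 313
top mill z shelf 0.0293 zmax [0.1438 0.1482]
 rim [ 0.5594 -0.1644  0.0418] [ 0.5588 -0.1646  0.1407] 528
 body [ 0.5466 -0.1566  0.0399]
side cup z shelf 0.0284 zmax [0.1366 0.1387]
 side r=29.5 [0.5431 0.1628] 256
 top mean [0.5413 0.1588 0.1345] 132
side mill z shelf 0.0287 zmax [0.1418 0.1449]
 rim [ 0.5604 -0.1668  0.0414] [ 0.5573 -0.1741  0.14  ] 313
 body [ 0.5561 -0.1739  0.0431]
```

```bash
python3 -m inch '{"steps":[[[1,-0.03,-0.015,0,0,0,0],[1,-0.065,-0.03,0,0,0,0],[1,-0.1,-0.048,0,0,0,0],[1,-0.135,-0.065,0,0,0,0],[1,-0.17,-0.083,0,0,0,0],[1,-0.205,-0.1,0,0,0,0],[1,-0.24,-0.117,0,0,0,0],[1,-0.275,-0.134,0,0,0,0],[1,-0.31,-0.15,0,0,0,0],[1,-0.345,-0.167,0,0,0,0]]]}'
python3 -m inch '{"steps":[[[1,-0.03,-0.014,0,0,0,0],[1,-0.055,-0.027,0,0,0,0],[1,-0.08,-0.039,0,0,0,0],[1,-0.098,-0.048,0,0,0,0],[1,-0.109,-0.053,0,0,0,0],[1,-0.114,-0.055,0,0,0,0],[1,-0.114,-0.055,0,0,0,0],[1,-0.114,-0.055,0,0,0,0],[1,-0.114,-0.055,0,0,0,0],[1,-0.114,-0.055,0,0,0,0]]]}'
python3 - <<'E'
from h import *;from workcell import robot
s=robot.read_state();print(s["joint_positions"].round(3),s["eef_rot"].round(4))
c=robot.camera_params("wrist");p,d=robot.grab_frame("wrist");cv2.imwrite("pics/w1.png",p[:,:,::-1])
import pickle;pickle.dump((c,p,d,s),open("w1.pkl","wb"))
W=cloud(c,d).reshape(-1,3);g=np.array([.5405,.16])
W=W[np.hypot(*(W[:,:2]-g).T)<.05];S=W[(W[:,2]>.065)&(W[:,2]<.12)]
print("side",circ(S[:,:2],.0295),circ(S[:,:2]),len(S));T=W[W[:,2]>.131];print("top",T.mean(0),np.percentile(T[:,2],98),len(T))
E
```

```text
t: 0.98
eef_pos: [0.4519, 0.2481, 0.2312]
eef_rot: [0.165, 0.986, -0.0, -0.0]
contact_force: [1.5, 1.5, -0.5]
gripper_width: 0.0851
grasp_force: 0.0
t: 1.82
eef_pos: [0.5401, 0.1615, 0.2315]
eef_rot: [0.164, 0.986, 0.0, 0.0]
contact_force: [-0.5, 0.1, -1.0]
gripper_width: 0.0853
grasp_force: 0.0
[ 0.081  0.405  1.258  0.     1.479 -1.16 ] [1.645e-01 9.864e-01 1.000e-04 0.000e+00]
side [0.49067939 0.1789176 ] [0.54268699 0.16232691 0.02949034] 566
top [0.53043798 0.163802   0.28360186] 0.32714688844961887 35186
```

View pics/w1.png

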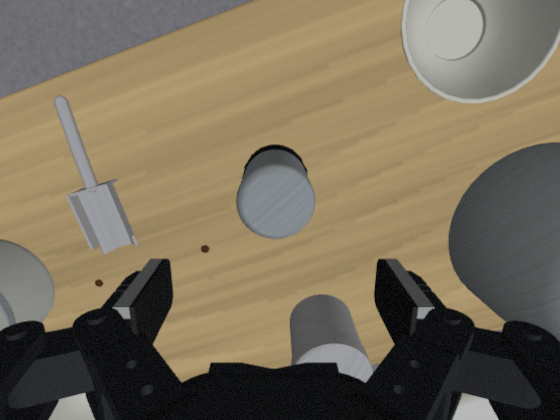

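The wrist view shows the cup's top disc centred at about (276,200), with its black collar behind at (275,165). The open fingers straddle it on either side. I'll refine the cup's position.

```bash
python3 - <<'E'
from h import *;import pickle
c,p,d,s=pickle.load(open("w1.pkl","rb"))
W=cloud(c,d).reshape(-1,3);g=np.array([.541,.161]);W=W[(np.hypot(*(W[:,:2]-g).T)<.045)&(W[:,2]<.15)]
for a,b in((.131,.15),(.134,.15)):
    T=W[(W[:,2]>a)&(W[:,2]<b)];print("top",T.mean(0).round(4),((T.max(0)+T.min(0))/2).round(4),np.percentile(T[:,2],98).round(4),len(T))
S=W[(W[:,2]>.065)&(W[:,2]<.12)];print("side",circ(S[:,:2],.0295),circ(S[:,:2]))
# max-radius edge of the steel (z~0.122..0.128) visible all round
S=W[(W[:,2]>.117)&(W[:,2]<.127)];print("edge",circ(S[:,:2]))
t0=pickle.load(open("d0.pkl","rb"))
print("tri top centre",tri(c,(276,200),t0["top"][0],(230,174)))
E
```

```text
top [0.5408 0.1629 0.1354] [0.5419 0.1624 0.1346] 0.1372 4393
top [0.5416 0.1627 0.1358] [0.5418 0.1623 0.1361] 0.1372 3764
side [0.49067939 0.1789176 ] [0.54268699 0.16232691 0.02949034]
edge [0.54270289 0.16231456 0.02947188]
tri top centre [0.54936883 0.16127573 0.10928907]
```

```bash
python3 -m inch '{"steps":[[[1,-0.002,0.0015,0.015,0,0,0],[1,-0.002,0.0015,0.035,0,0,0],[1,-0.002,0.0015,0.06,0,0,0],[1,-0.002,0.0015,0.085,0,0,0],[1,-0.002,0.0015,0.108,0,0,0],[1,-0.002,0.0015,0.126,0,0,0],[1,-0.002,0.0015,0.138,0,0,0],[1,-0.002,0.0015,0.1435,0,0,0],[1,-0.002,0.0015,0.1435,0,0,0],[1,-0.002,0.0015,0.1435,0,0,0]]]}'
python3 -m inch '{"steps":[[[-0.1,0,0,0,0,0,0],[-0.4,0,0,0,0,0,0],[-1,0,0,0,0,0,0],[-1,0,0,0,0,0,0],[-1,0,0,0,0,0,0],[-1,0,0,0,0,0,0],[-1,0,0,0,0,0,0],[-1,0,0,0,0,0,0],[-1,0,0,0,0,0,0],[-1,0,0,0,0,0,0]]]}' 40
```

```text
t: 2.7
eef_pos: [0.5434, 0.1616, 0.0884]
eef_rot: [0.165, 0.986, 0.0, 0.0]
contact_force: [0.1, -0.3, -0.8]
gripper_width: 0.0859
grasp_force: 0.0
t: 3.53
eef_pos: [0.5436, 0.1615, 0.0889]
eef_rot: [0.165, 0.986, 0.0, 0.001]
contact_force: [-1.3, 1.1, 6.4]
gripper_width: 0.0583
grasp_force: 42.2
```

```bash
python3 -m inch '{"steps":[[[-1,0,0,-0.003,0,0,0],[-1,0,0,-0.01,0,0,0],[-1,0,0,-0.025,0,0,0],[-1,0,0,-0.045,0,0,0],[-1,0,0,-0.07,0,0,0],[-1,0,0,-0.095,0,0,0],[-1,0,0,-0.117,0,0,0],[-1,0,0,-0.134,0,0,0],[-1,0,0,-0.145,0,0,0],[-1,0,0,-0.15,0,0,0]]]}' 60
python3 -m inch '{"steps":[[[-1,-0.005,-0.01,0,0,0,0],[-1,-0.015,-0.03,0,0,0,0],[-1,-0.028,-0.055,0,0,0,0],[-1,-0.044,-0.085,0,0,0,0],[-1,-0.06,-0.115,0,0,0,0],[-1,-0.075,-0.143,0,0,0,0],[-1,-0.087,-0.167,0,0,0,0],[-1,-0.095,-0.182,0,0,0,0],[-1,-0.099,-0.19,0,0,0,0],[-1,-0.099,-0.19,0,0,0,0]]]}'
python3 - <<'E'
from h import *;from workcell import robot;import pickle
for n in("wrist","side","top"):
    c=robot.camera_params(n);s=robot.read_state();p,d=robot.grab_frame(n);cv2.imwrite(f"pics/{n}2.png",p[:,:,::-1])
    pickle.dump((c,p,d,s),open(f"{n}2.pkl","wb"))
    W=cloud(c,d).reshape(-1,3);M=W[(np.hypot(*(W[:,:2]-[.56,-.166]).T)<.06)&(W[:,2]<.16)]
    T=M[(M[:,2]>.138)&(M[:,2]<.146)];print(n,"mill rim",circ(T[:,:2]).round(4),len(T),np.median(T[:,2]))
    e=s["eef_pos"];C=W[(np.hypot(*(W[:,:2]-e[:2]).T)<.045)&(W[:,2]<e[2]-.003)&(W[:,2]>e[2]-.08)]
    print(" eef",e.round(4),"cup",circ(C[:,:2]).round(4),len(C),"zmin",np.percentile(C[:,2],[0,2]).round(4))
print(s["joint_positions"].round(3),s["contact_force"])
E
```

```text
t: 4.37
eef_pos: [0.5434, 0.1613, 0.2398]
eef_rot: [0.165, 0.986, 0.0, 0.001]
contact_force: [-0.5, -1.0, -3.2]
gripper_width: 0.058
grasp_force: 64.7
t: 5.2
eef_pos: [0.5746, -0.0525, 0.2367]
eef_rot: [0.166, 0.986, -0.0, -0.001]
contact_force: [-0.6, -0.1, -3.0]
gripper_width: 0.0578
grasp_force: 64.9
wrist mill rim [ 0.5611 -0.1613  0.0414] 5741 0.14154637857332217
 eef [ 0.5746 -0.0525  0.2367] cup [ 0.5741 -0.0521  0.0305] 2554 zmin [0.1783 0.1821]
side mill rim [ 0.5615 -0.1649  0.0423] 334 0.14032327535869424
 eef [ 0.5746 -0.0511  0.237 ] cup [ 0.5735 -0.0504  0.0299] 430 zmin [0.1747 0.1786]
top mill rim [ 0.5593 -0.1646  0.0417] 334 0.14091027649668886h.py:15: RuntimeWarning: Mean of empty slice.
  m=xy.mean(0)
  ret = um.true_divide(
Traceback (most recent call last):
  File "h.py", line 17, in circ
    return least_squares(lambda p:np.hypot(*(xy-p[:2]).T)-p[2],[*m,.03],loss="soft_l1",f_scale=.002).x
           ~~~~~~~~~~~~~^^^^^^^^^^^^^^^^^^^^^^^^^^^^^^^^^^^^^^^^^^^^^^^^^^^^^^^^^^^^^^^^^^^^^^^^^^^^
ValueError: Initial guess is outside of provided bounds
```

View pics/wrist2.png

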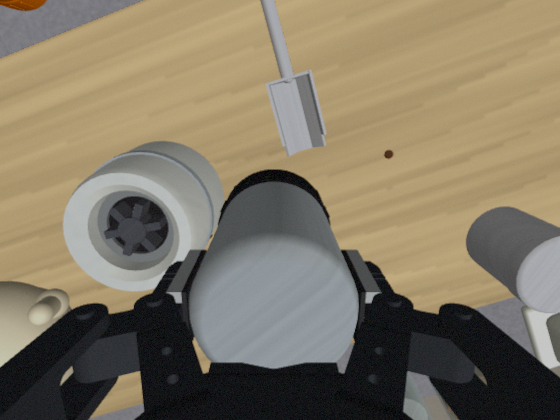

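View pics/side2.png

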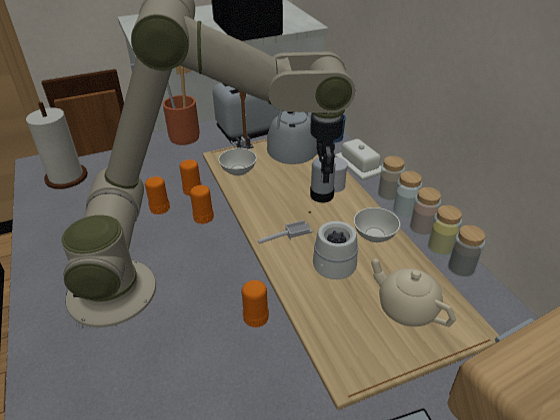

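The wrist view shows the mill at lower left, with its mouth around (130,230) and its coupling at (135,230). The cup is held straight between the pads at (275,270). The side view shows the cup upright in the fingers at (322,180). I'll take another still wrist measurement of the rim.

```bash
python3 - <<'E'
from h import *;from workcell import robot;import pickle
robot.grab_frame("wrist")
for k in range(2):
    c=robot.camera_params("wrist");s=robot.read_state();p,d=robot.grab_frame("wrist")
    W=cloud(c,d);z=W[...,2];m=((z>.137)&(z<.147)&(np.hypot(W[...,0]-.56,W[...,1]+.166)<.055)).astype(np.uint8)
    cs,_=cv2.findContours(m,cv2.RETR_CCOMP,cv2.CHAIN_APPROX_NONE)
    for q in sorted(cs,key=len)[-2:]:
        X=np.array([ray(c,u,.142) for u in q[:,0]]);print(len(q),circ(X[:,:2]).round(4), cv2.fitEllipse(q)[0])
    T=W[m>0];print("annulus",circ(T[:,:2]).round(4),np.median(T[:,2]).round(4),"eef",s["eef_pos"].round(4),s["eef_rot"].round(4))
    # coupling spline tops
    m2=(abs(z-.133)<.003)&(np.hypot(W[...,0]-.56,W[...,1]+.164)<.025);print("coupling",W[m2].mean(0).round(4),m2.sum())
    e=s["eef_pos"];C=W[(np.hypot(*np.moveaxis(W[...,:2]-e[:2],-1,0))<.045)&(z<e[2]-.003)&(z>e[2]-.08)]
    print("cup",circ(C[:,:2]).round(4),np.percentile(C[:,2],[0,2]))
print(s["contact_force"],s["joint_positions"].round(3),s["t"])
E
```

```text
323 [ 0.5613 -0.1601  0.0335] (126.02645111083984, 230.6132354736328)
385 [ 0.5613 -0.161   0.0478] (124.36778259277344, 228.9160919189453)
annulus [ 0.561  -0.1608  0.0412] 0.1414 eef [ 0.5746 -0.0494  0.2377] [ 1.645e-01  9.864e-01  2.000e-04 -3.000e-04]
coupling [ 0.5617 -0.1618  0.1332] 1386
cup [ 0.5741 -0.049   0.0304] [0.17931164 0.18297673]
321 [ 0.5612 -0.1601  0.0335] (125.97328186035156, 230.31228637695312)
376 [ 0.5612 -0.161   0.0478] (124.32034301757812, 228.75753784179688)
annulus [ 0.561  -0.1609  0.0412] 0.1414 eef [ 0.5747 -0.0494  0.2378] [ 1.644e-01  9.864e-01  1.000e-04 -1.000e-04]
coupling [ 0.5618 -0.1617  0.1331] 1393
cup [ 0.5742 -0.049   0.0305] [0.18013022 0.18304538]
[-1.13436764  0.70899926 -2.66442785] [-0.291  0.424  1.208  0.     1.51  -1.531] 5.45
```

```bash
python3 -m inch '{"steps":[[[-1,-0.008,-0.008,-0.005,0,0,0],[-1,-0.025,-0.025,-0.01,0,0,0],[-1,-0.045,-0.044,-0.015,0,0,0],[-1,-0.067,-0.066,-0.02,0,0,0],[-1,-0.087,-0.085,-0.02,0,0,0],[-1,-0.102,-0.1,-0.02,0,0,0],[-1,-0.112,-0.11,-0.02,0,0,0],[-1,-0.112,-0.11,-0.02,0,0,0],[-1,-0.112,-0.11,-0.02,0,0,0],[-1,-0.112,-0.11,-0.02,0,0,0]]]}'
cat > m.py <<'E'
from h import *;from workcell import robot
c=robot.camera_params("wrist");s=robot.read_state();p,d=robot.grab_frame("wrist")
W=cloud(c,d);z=W[...,2];m=((z>.137)&(z<.147)&(np.hypot(W[...,0]-.56,W[...,1]+.164)<.055)).astype(np.uint8)
cs,_=cv2.findContours(m,cv2.RETR_CCOMP,cv2.CHAIN_APPROX_NONE)
for q in sorted(cs,key=len)[-2:]:
    X=np.array([ray(c,u,.142) for u in q[:,0]]);print(len(q),circ(X[:,:2]).round(4),q[:,0].mean(0))
T=W[m>0];print("annulus",circ(T[:,:2]).round(4),"eef",s["eef_pos"].round(4))
m2=(abs(z-.133)<.003)&(np.hypot(W[...,0]-.56,W[...,1]+.164)<.025);print("coupling",W[m2].mean(0).round(4),m2.sum())
e=s["eef_pos"];C=W[(np.hypot(*np.moveaxis(W[...,:2]-e[:2],-1,0))<.045)&(z<e[2]-.003)&(z>e[2]-.08)]
print("cup",circ(C[:,:2]).round(4),np.percentile(C[:,2],[0,2]))
cv2.imwrite("pics/w3.png",p[:,:,::-1])
E
python3 m.py; python3 m.py
```

```text
t: 6.33
eef_pos: [0.6448, -0.1898, 0.2579]
eef_rot: [0.165, 0.986, 0.0, -0.0]
contact_force: [0.1, -0.4, -2.8]
gripper_width: 0.0576
grasp_force: 65.0
398 [ 0.5628 -0.1629  0.0335] [273.66331658  72.33165829]
402 [ 0.5628 -0.1629  0.0475] [270.83084577  73.18159204]
annulus [ 0.5627 -0.1628  0.0412] eef [ 0.6448 -0.1898  0.2579]
coupling [ 0.5623 -0.1627  0.1333] 1578
cup [ 0.6443 -0.1894  0.0304] [0.20058983 0.20325433]
399 [ 0.5628 -0.1628  0.0475] [271.68922306  73.07017544]
406 [ 0.5628 -0.1628  0.0335] [270.84236453  73.74630542]
annulus [ 0.5627 -0.1628  0.0412] eef [ 0.6448 -0.1897  0.2582]
coupling [ 0.5623 -0.1627  0.1333] 1567
cup [ 0.6443 -0.1893  0.0305] [0.20056982 0.20340365]
```

```bash
python3 -m inch '{"steps":[[[-1,0.01,0,0,0,0,0],[-1,0.03,-0.001,0,0,0,0],[-1,0.052,-0.002,0,0,0,0],[-1,0.072,-0.003,0,0,0,0],[-1,0.083,-0.003,0.005,0,0,0],[-1,0.087,-0.003,0.015,0,0,0],[-1,0.087,-0.003,0.026,0,0,0],[-1,0.087,-0.003,0.036,0,0,0],[-1,0.087,-0.003,0.043,0,0,0],[-1,0.087,-0.003,0.043,0,0,0]]]}'
python3 - <<'E'
from h import *;from workcell import robot
robot.grab_frame("wrist");c=robot.camera_params("side");p,d=robot.grab_frame("side");s=robot.read_state()
print(s["eef_pos"],s["contact_force"],s["ft_torque"],s["joint_positions"].round(3))
W=cloud(c,d);z=W[...,2];r=np.hypot(W[...,0]-.561,W[...,1]+.164)
C=W[(r<.045)&(z>.16)&(z<.205)];print("cup",circ(C[:,:2]).round(4),len(C))
T=W[(r<.06)&(z<.146)&(z>.138)];print("rim",circ(T[:,:2],.0425),len(T))
cv2.imwrite("pics/s4.png",cv2.resize(p[130:300,250:420],None,fx=3.5,fy=3.5)[:,:,::-1])
E
```

```text
t: 7.27
eef_pos: [0.5613, -0.1649, 0.2134]
eef_rot: [0.165, 0.986, 0.0, -0.001]
contact_force: [-1.0, -0.3, -4.0]
gripper_width: 0.0581
grasp_force: 65.0
[ 0.56191357 -0.1654188   0.21494524] [ 0.38792977  0.81157478 -2.69432206] [0.03252757 0.01378322 0.05694682] [-0.488  0.455  1.223  0.     1.463 -1.728]
cup [ 0.5611 -0.164   0.0302] 358
rim [ 0.56146325 -0.16462656] 237
```

View pics/s4.png

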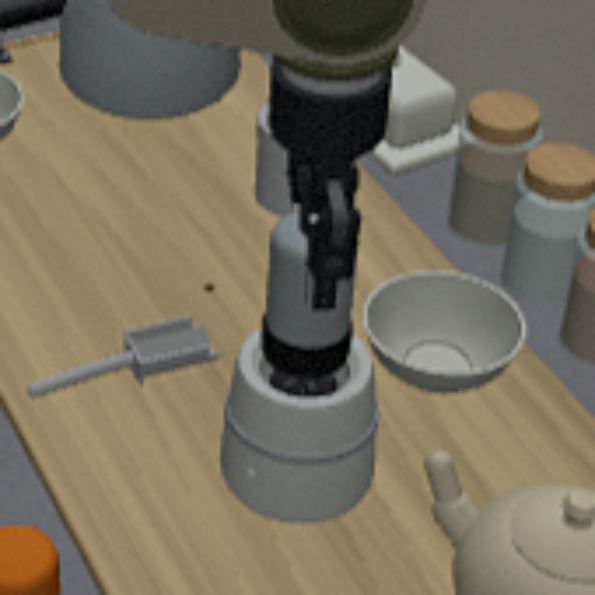

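The cup is above the mouth: its collar bottom is at about (307,370) in the crop and the rim is centred around (307,365). Now I'll lower it gently.

```bash
python3 -m inch '{"steps":[[[-1,0,0,0.003,0,0,0],[-1,0,0,0.006,0,0,0],[-1,0,0,0.009,0,0,0],[-1,0,0,0.012,0,0,0],[-1,0,0,0.015,0,0,0],[-1,0,0,0.017,0,0,0],[-1,0,0,0.019,0,0,0],[-1,0,0,0.02,0,0,0],[-1,0,0,0.02,0,0,0],[-1,0,0,0.02,0,0,0]]]}'
python3 -c "
from workcell import robot
s=robot.read_state();print(s['eef_pos'],s['contact_force'],s['ft_torque'])"
```

```text
t: 8.2
eef_pos: [0.5617, -0.1655, 0.195]
eef_rot: [0.165, 0.986, -0.0, 0.0]
contact_force: [-0.5, 0.4, -2.0]
gripper_width: 0.0581
grasp_force: 65.0
[ 0.56173169 -0.16554518  0.19498678] [-0.47611038  0.42016067 -2.04828446] [ 0.01759973  0.08090498 -0.03908543]
```

```bash
python3 -m inch '{"steps":[[[-1,0,0,0.0005,0,0,0],[-1,0,0,0.001,0,0,0],[-1,0,0,0.0015,0,0,0],[-1,0,0,0.002,0,0,0],[-1,0,0,0.0025,0,0,0],[-1,0,0,0.003,0,0,0],[-1,0,0,0.0035,0,0,0],[-1,0,0,0.004,0,0,0],[-1,0,0,0.004,0,0,0],[-1,0,0,0.004,0,0,0]]]}'
python3 -c "
from workcell import robot
s=robot.read_state();print(s['eef_pos'].round(4),s['contact_force'],s['ft_torque'])"
```

```text
t: 9.03
eef_pos: [0.562, -0.1651, 0.1906]
eef_rot: [0.165, 0.986, 0.001, 0.0]
contact_force: [2.8, 4.3, -0.8]
gripper_width: 0.0575
grasp_force: 64.9
[ 0.562  -0.1651  0.1906] [ 2.84274208  4.28065185 -0.78339305] [ 0.90483672 -0.83028238 -0.00937349]
```

```bash
python3 -m inch '{"steps":[[[-1,-0.0001,0.0005,0,0,0,0],[-1,-0.0003,0.001,0,0,0,0],[-1,-0.0003,0.0012,0,0,0,0],[-1,-0.0003,0.0012,0.0005,0,0,0],[-1,-0.0003,0.0012,0.001,0,0,0],[-1,-0.0003,0.0012,0.0015,0,0,0],[-1,-0.0003,0.0012,0.002,0,0,0],[-1,-0.0003,0.0012,0.002,0,0,0],[-1,-0.0003,0.0012,0.002,0,0,0],[-1,-0.0003,0.0012,0.002,0,0,0]]]}'
python3 -c "
from workcell import robot
s=robot.read_state();print(s['eef_pos'].round(4),s['contact_force'],s['ft_torque'])"
```

```text
t: 9.87
eef_pos: [0.5623, -0.1647, 0.1899]
eef_rot: [0.165, 0.986, -0.0, 0.0]
contact_force: [-1.7, 0.4, 6.2]
gripper_width: 0.0576
grasp_force: 65.5
[ 0.5623 -0.1647  0.1899] [-1.68281294  0.44138563  6.15151587] [0.22447832 0.3620764  0.00318091]
```

```bash
python3 -m inch '{"steps":[[[-1,0,0,0,0,0,0.03],[-1,0,0,0,0,0,0.07],[-1,0,0,0,0,0,0.11],[-1,0,0,0,0,0,0.15],[-1,0,0,0,0,0,0.19],[-1,0,0,0,0,0,0.23],[-1,0,0,0,0,0,0.27],[-1,0,0,0,0,0,0.31],[-1,0,0,0,0,0,0.35],[-1,0,0,0,0,0,0.35]]]}'
python3 -c "
from workcell import robot
s=robot.read_state();print(s['eef_pos'].round(4),s['contact_force'],s['ft_torque'],s['joint_positions'][5])"
```

```text
t: 10.7
eef_pos: [0.5625, -0.1651, 0.1898]
eef_rot: [0.335, 0.942, -0.001, 0.001]
contact_force: [-0.6, -0.7, 4.7]
gripper_width: 0.0581
grasp_force: 65.4
[ 0.5625 -0.1651  0.1898] [-0.60892963 -0.73058712  4.74077017] [-0.08726644  0.1189166  -0.00314663] -1.3733781250104518
```

```bash
python3 -m inch '{"steps":[[[-1,0,0,0.0002,0,0,0.03],[-1,0,0,0.0003,0,0,0.07],[-1,0,0,0.0003,0,0,0.11],[-1,0,0,0.0003,0,0,0.15],[-1,0,0,0.0003,0,0,0.19],[-1,0,0,0.0003,0,0,0.23],[-1,0,0,0.0003,0,0,0.27],[-1,0,0,0.0003,0,0,0.31],[-1,0,0,0.0003,0,0,0.35],[-1,0,0,0.0003,0,0,0.35]]]}'
python3 -c "
from workcell import robot
s=robot.read_state();print(s['eef_pos'].round(4),s['contact_force'],s['ft_torque'],s['joint_positions'][5])"
```

```text
t: 11.53
eef_pos: [0.562, -0.1646, 0.1881]
eef_rot: [0.494, 0.869, -0.0, -0.001]
contact_force: [-0.4, -0.6, -2.1]
gripper_width: 0.0578
grasp_force: 65.2
[ 0.562  -0.1646  0.1881] [-0.44652416 -0.55243601 -2.05758024] [-0.00334489 -0.00848872  0.03106966] -1.0240457092003696
```

The force has gone and the cup has dropped 1.8 mm, so the splines are in mesh. Now I'll lower it onto the ring.

```bash
python3 -m inch '{"steps":[[[-1,0,0,0.001,0,0,0],[-1,0,0,0.002,0,0,0],[-1,0,0,0.003,0,0,0],[-1,0,0,0.004,0,0,0],[-1,0,0,0.005,0,0,0],[-1,0,0,0.006,0,0,0],[-1,0,0,0.007,0,0,0],[-1,0,0,0.0075,0,0,0],[-1,0,0,0.008,0,0,0],[-1,0,0,0.008,0,0,0]]]}'
python3 -c "
from workcell import robot
s=robot.read_state();print(s['eef_pos'].round(4),s['contact_force'],s['ft_torque'])"
```

```text
t: 12.37
eef_pos: [0.5624, -0.1645, 0.1809]
eef_rot: [0.493, 0.87, -0.0, 0.0]
contact_force: [-0.7, 0.5, 1.6]
gripper_width: 0.0579
grasp_force: 65.0
[ 0.5624 -0.1645  0.1809] [-0.66132653  0.47933661  1.60576003] [ 0.00315625  0.30449196 -0.05752561]
```

```bash
python3 -m inch '{"steps":[[[-1,0,0,0.001,0,0,0],[-1,0,0,0.002,0,0,0],[-1,0,0,0.003,0,0,0],[-1,0,0,0.004,0,0,0],[-1,0,0,0.005,0,0,0],[-1,0,0,0.006,0,0,0],[-1,0,0,0.007,0,0,0],[-1,0,0,0.008,0,0,0],[-1,0,0,0.008,0,0,0],[-1,0,0,0.008,0,0,0]]]}' 80
python3 -c "
from workcell import robot
s=robot.read_state();print(s['eef_pos'].round(4),s['contact_force'],s['ft_torque'])"
```

```text
t: 13.2
eef_pos: [0.5625, -0.1646, 0.174]
eef_rot: [0.493, 0.87, -0.0, 0.001]
contact_force: [-3.8, 1.8, 11.0]
gripper_width: 0.0575
grasp_force: 86.1
[ 0.5625 -0.1646  0.174 ] [-3.80951865  1.83137182 10.97822093] [ 0.22768866  0.99362536 -0.00908633]
```

```bash
python3 -m inch '{"steps":[[[-1,0,0,0.0003,0,0,0],[-1,0,0,0.0006,0,0,0],[-1,0,0,0.0009,0,0,0],[-1,0,0,0.0012,0,0,0],[-1,0,0,0.0015,0,0,0],[-1,0,0,0.0015,0,0,0],[-1,0,0,0.0015,0,0,0],[-1,0,0,0.0015,0,0,0],[-1,0,0,0.0015,0,0,0],[-1,0,0,0.0015,0,0,0]]]}'
python3 -c "
from workcell import robot
s=robot.read_state();print(s['eef_pos'].round(4),s['contact_force'],s['ft_torque'])"
```

```text
t: 14.03
eef_pos: [0.5626, -0.1647, 0.1739]
eef_rot: [0.493, 0.87, -0.0, 0.002]
contact_force: [-6.6, 2.8, 21.4]
gripper_width: 0.0574
grasp_force: 86.4
[ 0.5626 -0.1647  0.1739] [-6.6261911   2.83196401 21.4324736 ] [0.41627424 1.607159   0.0548021 ]
```

The cup is on the hard stop: 10 N more force and no further travel. I'll check by camera.

```bash
python3 - <<'E'
from h import *;from workcell import robot
c=robot.camera_params("side");p,d=robot.grab_frame("side");s=robot.read_state();print(s["eef_pos"],s["contact_force"],s["grasp_force"])
W=cloud(c,d);z=W[...,2];C=W[(np.hypot(W[...,0]-.555,W[...,1]+.175)<.04)&(z>.15)];
cv2.imwrite("pics/s5.png",cv2.resize(p[150:300,250:420],None,fx=3.5,fy=3.5)[:,:,::-1])
E
```

```text
[ 0.56260038 -0.16470644  0.1739219 ] [-7.18448734  2.00926645 21.7804892 ] 86.4210033416748
```

View pics/s5.png

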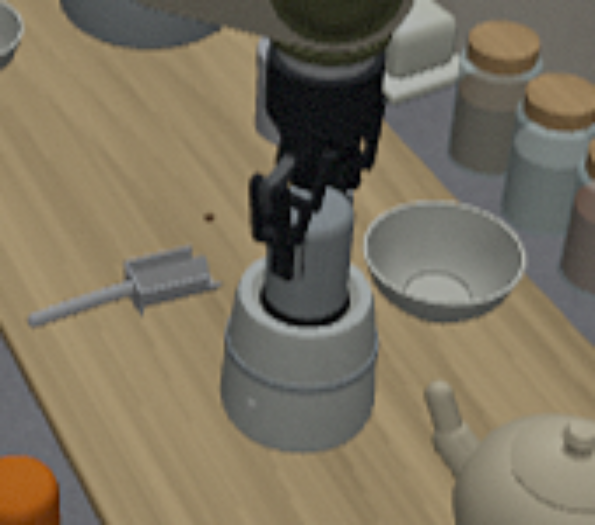

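The black collar is sunk into the well, with only its edge showing at (305,310). The cup is upright and the bystanders haven't moved. I'll compare the running light at crop (250,403) with earlier frames.

```bash
python3 - <<'E'
from h import *
a=cv2.imread("pics/side2.png")
from workcell import robot
b=robot.grab_frame("side")[0][:,:,::-1]
u,v=250+250/3.5,150+403/3.5;u,v=int(u),int(v)
for i in(a,b): print(i[v-2:v+3,u-2:u+3].max(axis=(0,1)),i[v-1:v+2,u-1:u+2].reshape(-1,3).tolist())
s=robot.read_state();print(s["contact_force"],s["t"])
E
```

```text
[125 129 127] [[104, 106, 106], [125, 129, 127], [116, 119, 118], [102, 104, 104], [117, 121, 120], [122, 125, 124], [101, 104, 104], [102, 103, 102], [105, 109, 106]]
[125 130 128] [[101, 104, 104], [125, 130, 128], [116, 118, 117], [104, 105, 104], [120, 123, 123], [123, 126, 125], [101, 104, 102], [105, 107, 105], [106, 111, 107]]
[-6.84196376  2.89341512 22.44085489] 14.1333
```

```bash
python3 - <<'E'
from h import *;from workcell import robot
import pickle
def f(c,d,e,lbl):
    W=cloud(c,d);P=W[(np.hypot(W[...,0]-e[0],W[...,1]-e[1])<.012)];z=P[:,2]-e[2];z=z[(z>.03)&(z<.056)];print(lbl,len(z),np.percentile(z,[50,90,98]).round(4) if len(z) else "")
c,p,d,s=pickle.load(open("wrist2.pkl","rb"));f(c,d,np.array([.5741,-.049,.2377]),"before")
c=robot.camera_params("wrist");p,d=robot.grab_frame("wrist");f(c,d,robot.read_state()["eef_pos"],"now")
g=robot.camera_params("wrist");c=robot.camera_params("side");d=robot.grab_frame("side")[1];W=cloud(c,d);P=W[np.hypot(W[...,0]-.562,W[...,1]+.164)<.03];h=P[:,2];print("top z side",np.histogram(h,bins=np.arange(.19,.25,.005)))
p=cv2.resize(p,None,fx=1,fy=1);cv2.imwrite("pics/w6.png",p[:,:,::-1])
E
```

```text
before 3712 [0.0461 0.0467 0.0472]
now 3657 [0.047  0.0476 0.0481]
top z side (array([ 20,  16,  24,  17,  28, 104,  29,   1,   3,   4,  11]), array([0.19 , 0.195, 0.2  , 0.205, 0.21 , 0.215, 0.22 , 0.225, 0.23 ,
       0.235, 0.24 , 0.245]))
```

View pics/w6.png

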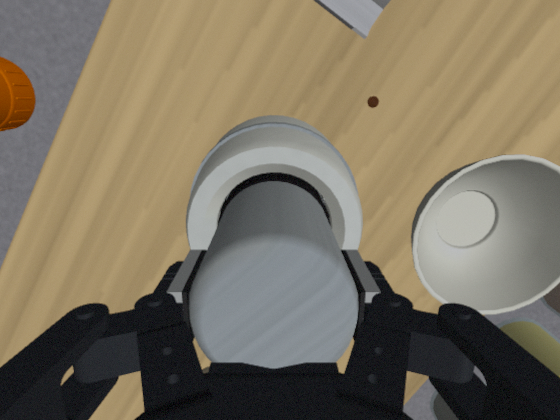

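The wrist view shows the cup seated straight in the well, with the collar ring at (275,190). Its top is at z 0.221 m, which matches the fully-down height of 85 mm. I'm handing in.

```bash
python3 -c "
from workcell import robot
print(robot.close_job())"
```

```text
the job is handed in; nothing more can be done
None
```

The cup is meshed on the drive and held pushed fully down on the switch ring, still gripped, and I handed the job in at about 14 s; the camera showed no visible change in the mill's running light.

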